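# Clip the kennel-key fob into the sprung snap hook

### The arm

A 6-joint arm with a two-finger parallel gripper is mounted at the origin on a cart in front of the work surface, level with it; the furniture and walls round the work are solid. World frame = base frame: x ahead of the robot, y to its left, z up, the work surface at z = 0. Lengths are in m, angles in rad, forces in N, time in s.
With the tool pointing down it reaches from about 0.3 to 0.875 m from the base axis. Payload 6.4 kg.
Tool frame: the origin (TCP) lies at the very end of the fingers, on their centre line; the grasp point (between the pads) lies 19 mm behind it; z points along the fingers, y is the direction in which the jaws open and shut (so a half turn about z gives the same grasp; the last joint's range is limited). The gripper opens to 85 mm and grips with 20 to 120 N. Pads are 22 mm wide; open, the fingers measure 114 mm over their backs; the gripper's body (76 mm by 85 mm) begins 54 mm behind the grasp point. The pads swing forward as they close: fully open they stand 13 mm farther back than shut.
Start: joints at [-1.319, 0.181, 1.607, -0, 1.354, -0.206], TCP at [0.254, -0.516, 0.231] pointing down, gripper open.
Joint ranges: [-2.99, 2.99], [-0.89, 2.07], [0.3, 2.58], [-1.14, 4.28], [0, 2.63], [-3.12, 3.12]. Speed limits (rad/s): [2.57, 2.57, 3.01, 3.14, 3.14, 3.14].

### API

Orientations are given as a unit quaternion [w, x, y, z].
In Python, from bench import * gives the robot as it stands.
- The arm moves only by the tool arm_command, never from a script. Its argument "motion" is text: rows parted by semicolons, each of 7 numbers parted by spaces: the shift along the tool's x, y, z in units of 0.2 m (1.0 is 0.2 m), then the turn, a rotation vector about the tool's x, y, z in units of 60 degrees (1.0 is 60 degrees), then the opening, from 0 (shut) to 1 (fully open). In form: tx ty tz ax ay az grip; .... A call has 1 to 10 rows; each row shifts and turns the pose as measured when the row begins, along the tool's axes as they then stand; what a row does not reach is not made up. A row lasts 1/12 s, in which the tool goes at most 41.7 mm and 7.16 degrees, less where a joint would pass 70% of its speed; a pose out of reach is approached as far as the arm can. A call with a number of a shift or a turn outside -1 to 1 is refused whole. A call with a gripper value outside its range is refused whole. The fingers move at their own pace and stop on an object; the grip force is fixed at half the most. Time passes only in rows, so rows that do not move let the fingers close. It gives the time, the measured TCP pose, the force and the opening at its end, in the units of the state.
- get_obs(): the state, without advancing time (a new reading comes with each control period).
- camera(name): name is "scene" or "side" or "wrist"; returns a dict with "img" (480x640x3 uint8, red, green, blue), "intrinsics" (3x3 intrinsics, pixels), "pose" (4x4, takes a point from camera to world coordinates); the wrist camera has in their place "mount" (4x4, takes a point from camera to tool coordinates, whose origin is the TCP and whose axes are the flange's). Camera axes: x right, y down, z forward; pixel columns grow to the right and rows downward; lengths in m; the calibration is good to about 2 mm. A picture is of the moment at which its call begins: read the wrist's pose just before it. There is no depth.
- hand_in(): hands the job in, once; it reports no verdict.
Trained networks look in the newest picture that a camera, given by its name, has taken for a name from the list of things; names that differ only in an ending like _2 or _b are one class to them, and where a whole thing is asked for, a point or a joint stands for the part that bears it (a point fixed in the world has none). Each returns a list of dicts, best first, with "conf" (0 to 1); they miss things now and then, are a little off and sometimes report something else, mostly with a low value. They report only what shows in the picture. A call takes as long as a camera call. They do not tell look-alikes from the thing itself.
- search_frame(camera, target): "box" ([left, top, right, bottom] in pixels, round what is visible of it).
The state is a dict: "time_s": time; "q": joint angles; "dq": joint speeds; "joint_efforts": joint torques, N m; "eef_pos": TCP position; "eef_rot": TCP orientation; "wrist_force": force on the tool from outside, world axes, zero at the start; "torque": the same for the moment, N m; "opening": opening from 0.0 (shut) to 1.0 (fully open).
Only numpy, scipy, OpenCV 4.12 (cv2) and the standard library are available. Lean on these libraries where they do the work, as an engineer would, in place of code of your own. Each camera call takes 0.05 s, during which the arm holds its last target.

### The job

Clip the blue kennel-key fob onto the snap hook of the small stand: take it by its grip tab, press its steel ring gently against the sprung gate so that the gate swings inward, and push on until the ring has passed and the gate has snapped shut through it. Then give the fob a gentle tug back against the shut gate to feel that it holds, and leave it hanging still from the hook by its ring. Never force the hook, and leave the other things on the bench where they are.

Things in the scene. Friction and masses are not known exactly. Their poses are not given: they have to be found in the camera images.
- fob: Blue fob, about 90 g, standing upright, 105 mm tall. Origin: centre of its underside, z up. From below: a round blue drum 32 mm across, 26 mm high, with a white band; an upright steel ring in the fob's x-z plane (its hole looks along y); a flat blue grip tab. Half a turn about z makes no difference.
- ring_centre (a point): Centre of the fob's steel ring, 49 mm above the fob's underside; axes as the fob's. The ring is of 4 mm round wire, 36 mm inside and 44 mm outside diameter. Hung on the hook, its centre comes to rest 15.5 mm below the hook's plane.
- grip_tab (a point): Middle of the fob's grip tab, 87 mm above its underside; axes as the fob's. The tab is 24 mm wide (x), 10 mm thick (y), from 69 to 105 mm above the underside. Grip it from above, fingers closing along the fob's y, fingertips at least 72 mm above the underside, so that they stay above the hook when the ring is in it.
- stand: Fixed stand: dark base plate 74 x 90 mm, post and black collar, all below 140 mm. Origin: on the worktop under the middle of the hook's gate when the hook's arm is half way out. +x points from the hook to the post, so the gate faces -x; base, post and collar are centred 100 mm along +x. The stand and hook must never bear more than 20 N from the fob.
- collar (a point): Middle of the black collar, 125 mm above the worktop; axes as the stand's. It clamps the hook's level arm. How far the arm sticks out is not measured: the whole hook stands anywhere from 20 mm nearer (-x) to 20 mm farther (+x) than half way; its height and y are as told. It does not slide under 25 N.
- hook_plane (a point): Middle of the hook's gate if the arm were half way out, 125 mm above the worktop; axes as the stand's. The brass snap hook is a flat level loop of 6 mm round wire, 54 mm long (x), 53 mm wide (y). Its front (-x) side is the gate, a steel pin 5 mm thick along y, hinged at y = -18 mm, free tip at y = +12.5 mm; the fixed nose lies at y = +13 to +27 mm.
- press_point (a point): Where the ring's front should meet the gate if the arm were half way out: on the gate's outer face, 5 mm to +y of its middle (the real gate is up to 20 mm nearer or farther along x). Axes as the stand's. Bring the ring's centre to this height and y, the ring's plane along the stand's x, and push along +x.
- gate (a joint): Gate angle: 0 shut, grows inward to 1.15 rad; sprung shut. The ring needs about 2.5 N to start it, rising to about 6 N; 25 to 31 mm past first touch the ring's front wire slips off its tip and it snaps shut through the ring; at 40 mm the rear wire strikes it. Drawn back, the front wire meets the shut gate from inside 9 mm inward of first touch.
- timer: Grey-white lab timer lying on the worktop, 56 x 62 x 20 mm, a bystander; origin at the centre of its underside.
- marker_black: White marker pen with black cap, 21 x 135 x 17 mm, lying on the worktop, a bystander.
- marker_red: White marker pen with red cap, 21 x 135 x 17 mm, lying on the worktop, a bystander.
- tape_roll: Roll of cream-coloured tape, 59 mm across, 19 mm high, lying flat, a bystander.
- sample_cup: Sample cup with red screw lid, 61 mm across, 68 mm high, standing, a bystander; origin at the centre of its underside.
Mind the look-alikes: they are no part of the job. What is meant by the fob is not turquoise, and is the smaller of those in its own colour.

How it is judged:
By the outcome, as a careful person would: the job done as asked, in the order asked, and still so for the second after the job is handed in, with the robot touching nothing.
It also fails if it takes over 58 s, if anything falls off the work surface, if the arm or the gripper's body presses on something with over 40 N, if the wrist force passes 120 N, or if a joint passes its speed limit or range.

## Working session

There is one attempt and no reset: what is moved stays moved. The work goes in short steps, Python scripts to look and compute and a tool call to move; the robot and the scene stay as the last step left them, time stands still between calls to the robot, and variables do not carry over. Pictures are saved under pics/ and viewed, and the job is handed in when it is done.

Besides the shell and the picture viewer there is one more tool, called as name(argument=value, ...) on one line, values as JSON. arm_command: Moves the arm, as the interface text tells. Shifts and turns lie within -1 to 1; 1 stands for 0.2 m of shift or 60 degrees of turn. Its arguments: {"type":"object","properties":{"motion":{"type":"string"}},"required":["motion"]}

```bash
ls; mkdir -p pics
cat > h.py <<'E'
from bench import *
import numpy as np, cv2
from scipy.spatial.transform import Rotation as R
def snap(n,f):
    o=get_obs(); c=camera(n); cv2.imwrite('pics/'+f,cv2.cvtColor(c['img'],cv2.COLOR_RGB2BGR)); return o,c
def Tt(o):
    w,x,y,z=o['eef_rot']; T=np.eye(4); T[:3,:3]=R.from_quat([x,y,z,w]).as_matrix(); T[:3,3]=o['eef_pos']; return T
def cpose(o,c): return np.array(c['pose']) if 'pose' in c else Tt(o)@np.array(c['mount'])
def ray(c,P,u,v):
    d=P[:3,:3]@np.linalg.solve(np.array(c['intrinsics']),[u,v,1.]); return P[:3,3],d
def onz(c,P,u,v,z):
    p,d=ray(c,P,u,v); return p+d*(z-p[2])/d[2]
def proj(c,P,X):
    X=np.atleast_2d(X); q=(X-P[:3,3])@P[:3,:3]; k=q@np.array(c['intrinsics']).T; return k[:,:2]/k[:,2:]
E
python3 - <<'E'
from h import *
for n in ['scene','side','wrist']:
    o,c=snap(n,n+'0.png')
    print(n,np.round(cpose(o,c),3).tolist(),np.round(c['intrinsics'],1).tolist())
    for t in ['fob','stand','gate','timer','sample_cup','tape_roll','marker_black','marker_red']:
        print(t,[(np.round(b['box']).astype(int).tolist(),round(b['conf'],2)) for b in search_frame(n,t)][:4])
print(get_obs())
E
```

```text
pics
scene [[0.637, -0.456, 0.622, -0.19], [-0.771, -0.401, 0.495, -0.615], [0.023, -0.795, -0.607, 0.834], [0.0, 0.0, 0.0, 1.0]] [[552.0, 0.0, 320.0], [0.0, 552.0, 239.2], [0.0, 0.0, 1.0]]
fob [([343, 242, 366, 303], 0.93), ([312, 268, 330, 310], 0.68)]
stand [([241, 194, 303, 262], 0.6)]
gate []
timer [([357, 352, 393, 384], 0.81)]
sample_cup [([236, 178, 258, 208], 0.65), ([364, 312, 425, 338], 0.25)]
tape_roll [([450, 315, 473, 341], 0.97), ([314, 268, 326, 308], 0.64)]
marker_black [([366, 311, 423, 336], 0.58)]
marker_red [([380, 331, 443, 346], 0.66)]
side [[-1.0, 0.008, -0.024, 0.55], [0.025, 0.482, -0.876, 0.782], [0.004, -0.876, -0.482, 0.57], [0.0, 0.0, 0.0, 1.0]] [[449.6, 0.0, 307.5], [0.0, 449.6, 233.5], [0.0, 0.0, 1.0]]
fob [([343, 219, 361, 261], 0.84), ([283, 205, 300, 265], 0.67), ([317, 228, 337, 276], 0.66), ([261, 208, 280, 220], 0.58)]
stand [([260, 208, 283, 222], 0.69), ([250, 267, 330, 348], 0.64)]
gate []
timer [([338, 219, 358, 239], 0.51)]
sample_cup [([198, 373, 243, 428], 0.9), ([317, 228, 334, 276], 0.48)]
tape_roll [([261, 210, 284, 222], 0.62), ([198, 
[... 408 characters left out ...]
ed []
{'time_s': 1.35, 'q': array([-1.31928693e+00,  1.80812387e-01,  1.60699380e+00,  1.19820859e-05,
        1.35380146e+00, -2.06289984e-01]), 'dq': array([ 3.90183809e-04,  2.46958712e-04, -5.96679752e-04,  1.21405222e-03,
       -1.90143218e-03,  2.65778197e-05]), 'joint_efforts': array([ 4.87277248e-04, -4.44848549e+01, -3.51673257e+01, -6.68407188e-05,
        7.88082143e-04, -9.82835466e-07]), 'eef_pos': array([ 0.25416419, -0.51579499,  0.23128449]), 'eef_rot': array([-7.62444430e-06,  9.73916944e-01,  2.26904797e-01,  5.67961629e-06]), 'wrist_force': array([ 0.21187392, -0.96197294, -0.23719943]), 'torque': array([0.01430155, 0.00434257, 0.03443486]), 'opening': 1.0010011306625726}
```

View pics/scene0.png

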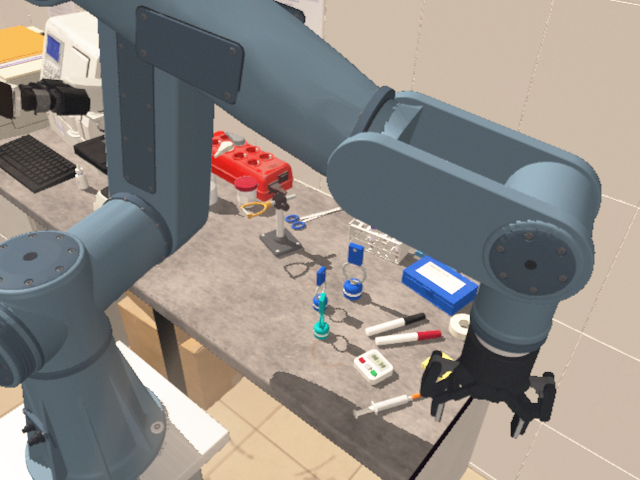

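View pics/side0.png

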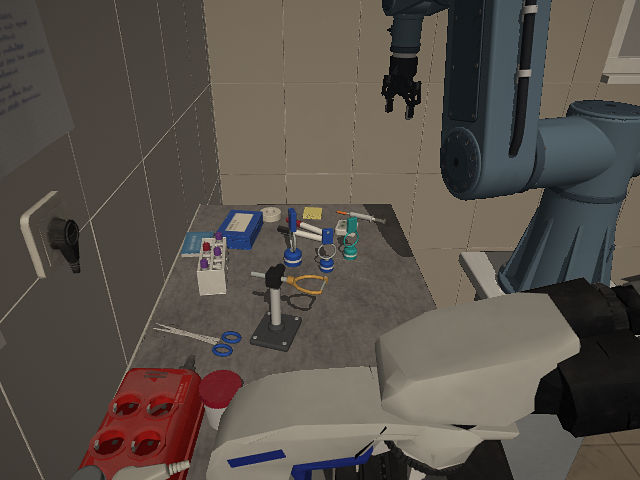

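Run:
```python
import cv2
a=cv2.imread('pics/scene0.png')[170:350,220:400]; b=cv2.imread('pics/side0.png')[200:360,240:370]
cv2.imwrite('pics/a0.png',cv2.resize(a,(600,600),interpolation=cv2.INTER_CUBIC))
cv2.imwrite('pics/b0.png',cv2.resize(b,(487,600),interpolation=cv2.INTER_CUBIC))
```

```text
(no output)
```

View pics/a0.png

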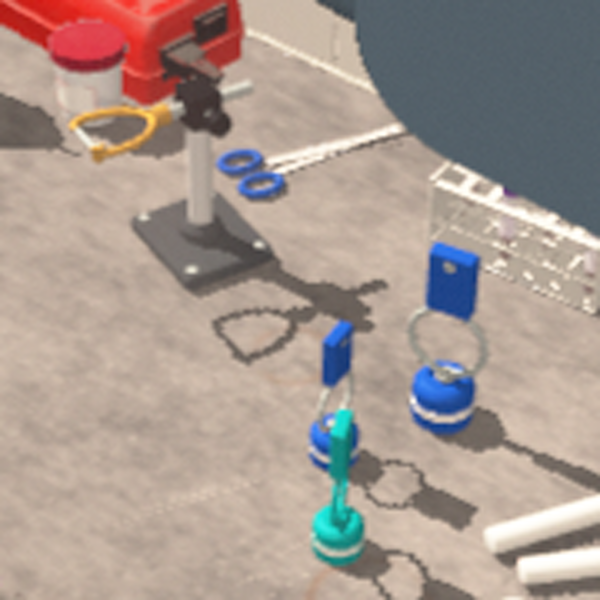

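View pics/b0.png

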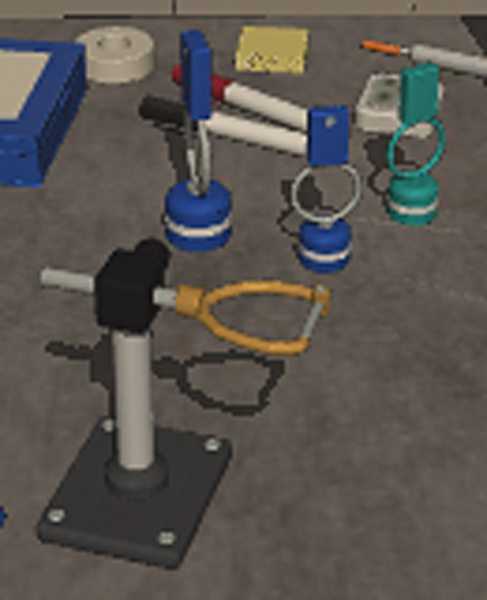

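Run:
```python
from h import *
cs={}
for n in ['scene','side']:
    c=camera(n); cs[n]=(c,np.array(c['pose']))
def at(n,crop,z):
    u,v=(220+crop[0]/3.333,170+crop[1]/3.333) if n=='scene' else (240+crop[0]/3.746,200+crop[1]/3.75)
    return np.round(onz(*cs[n],u,v,z),4)
for nm,sc,si,z in [('fob tabtop',(341,326),(328,108),.105),('fob drum mid',(334,441),(325,245),.013),
 ('big tabtop',(454,250),(196,35),.13),('turq',(343,415),(420,70),.105),
 ('gate noseend',(97,157),(322,292),.125),('gate hinge',(77,125),(303,345),.125),('collar',(202,103),(127,290),.125),('hook neck',(165,112),(188,299),.125)]:
    print(nm,at('scene',sc,z),at('side',si,z))
for nm,sc in [('base l',(133,225)),('base far',(207,190)),('base r',(272,255)),('base near',(192,285))]: print(nm,at('scene',sc,.01))
for nm,sc in [('b tl',(105,425)),('b tr',(231,447)),('b br',(178,560)),('b bl',(40,530))]: print(nm,at('side',sc,.01))
print('tab top edge', at('side',(309,108),.105),at('side',(348,111),.105),at('side',(308,160),.069),at('side',(348,166),.069))
print('ring l/r', at('side',(293,192),.049),at('side',(361,192),.049))
```

```text
fob tabtop [ 0.4867 -0.0846  0.105 ] [ 0.4828 -0.0844  0.105 ]
fob drum mid [ 0.4813 -0.0863  0.013 ] [ 0.4826 -0.0798  0.013 ]
big tabtop [ 0.5665 -0.1095  0.13  ] [ 0.5599 -0.1318  0.13  ]
turq [ 0.4261 -0.1358  0.105 ] [ 0.4235 -0.1324  0.105 ]
gate noseend [0.4956 0.134  0.125 ] [0.5001 0.1336 0.125 ]
gate hinge [0.5134 0.1713 0.125 ] [0.511  0.1747 0.125 ]
collar [0.5899 0.126  0.125 ] [0.5908 0.1303 0.125 ]
hook neck [0.5647 0.1374 0.125 ] [0.5623 0.1381 0.125 ]
base l [0.5628 0.1733 0.01  ]
base far [0.6311 0.1621 0.01  ]
base r [0.6033 0.0726 0.01  ]
base near [0.54   0.0926 0.01  ]
b tl [0.6077 0.0857 0.01  ]
b tr [0.5422 0.1047 0.01  ]
b br [0.5682 0.1859 0.01  ]
b bl [0.6347 0.1643 0.01  ]
tab top edge [ 0.4939 -0.0846  0.105 ] [ 0.4714 -0.0805  0.105 ] [ 0.4937 -0.0863  0.069 ] [ 0.4704 -0.0787  0.069 ]
ring l/r [ 0.5025 -0.0827  0.049 ] [ 0.4617 -0.082   0.049 ]
```

```bash
cat >> h.py <<'E'
def yaw(o):
    M=Tt(o)[:3,:3]; return np.degrees(np.arctan2(M[1,0],M[0,0]))
def plan(p,yw,n,grip,o=None,tilt=True):
    o=o or get_obs(); T=Tt(o); p=np.array(p,float)
    c,s=np.cos(np.radians(yw)),np.sin(np.radians(yw))
    Rg=np.array([[c,s,0],[s,-c,0],[0,0,-1.]])
    rv=R.from_matrix(T[:3,:3].T@Rg).as_rotvec()
    d=(p-T[:3,3])/n; M=T[:3,:3]; rows=[]
    for i in range(n):
        t=M.T@d/0.2; a=rv/n/np.radians(60)
        rows.append(' '.join('%.4g'%round(v,4) for v in [*t,*a,grip])); M=M@R.from_rotvec(rv/n).as_matrix()
    for k in range(0,n,10): print('; '.join(rows[k:k+10]))
def st():
    o=get_obs(); print('t',round(o['time_s'],2),'p',np.round(o['eef_pos'],4),'yaw',round(yaw(o),2),'tilt',np.round(Tt(o)[:3,2],3),'F',np.round(o['wrist_force'],2),'M',np.round(o['torque'],2),'open',round(o['opening'],3)); return o
E
python3 -c "
from h import *
st();plan([.5,.02,.28],-14,20,1)"
```

```text
t 1.45 p [ 0.2542 -0.5158  0.2313] yaw 26.23 tilt [-0.  0. -1.] F [ 0.78  0.34 -0.1 ] M [-0.   -0.02 -0.  ] open 1.0
0.1143 -0.093 -0.0122 -0 0 0.0335 1; 0.111 -0.0969 -0.0122 -0 0 0.0335 1; 0.1075 -0.1008 -0.0122 -0 0 0.0335 1; 0.1039 -0.1045 -0.0122 -0 0 0.0335 1; 0.1002 -0.1081 -0.0122 -0 0 0.0335 1; 0.0963 -0.1115 -0.0122 -0 0 0.0335 1; 0.0924 -0.1148 -0.0122 -0 0 0.0335 1; 0.0883 -0.118 -0.0122 -0 0 0.0335 1; 0.0841 -0.121 -0.0122 -0 0 0.0335 1; 0.0798 -0.1239 -0.0122 -0 0 0.0335 1
0.0754 -0.1266 -0.0122 -0 0 0.0335 1; 0.0709 -0.1292 -0.0122 -0 0 0.0335 1; 0.0663 -0.1316 -0.0122 -0 0 0.0335 1; 0.0616 -0.1339 -0.0122 -0 0 0.0335 1; 0.0569 -0.1359 -0.0122 -0 0 0.0335 1; 0.0521 -0.1379 -0.0122 -0 0 0.0335 1; 0.0472 -0.1396 -0.0122 -0 0 0.0335 1; 0.0423 -0.1412 -0.0122 -0 0 0.0335 1; 0.0373 -0.1426 -0.0122 -0 0 0.0335 1; 0.0323 -0.1438 -0.0122 -0 0 0.0335 1
```

arm_command(motion="0.115 -0.095 -0.03 0 0 0.034 0.5; 0.11 -0.097 -0.03 0 0 0.034 0.5; 0.108 -0.1 -0.03 0 0 0.034 0.5; 0.104 -0.105 -0.02 0 0 0.034 0.5; 0.1 -0.108 -0.02 0 0 0.034 0.5; 0.096 -0.112 -0.02 0 0 0.034 0.5; 0.092 -0.115 -0.02 0 0 0.034 0.5; 0.088 -0.118 -0.02 0 0 0.034 0.5; 0.084 -0.12 -0.02 0 0 0.034 0.5; 0.08 -0.124 -0.02 0 0 0.034 0.5")

```text
time_s: 2.28
eef_pos: [0.3808, -0.2426, 0.2778]
eef_rot: [0.0, 0.999, 0.037, 0.0]
wrist_force: [0.9, 0.0, -0.3]
opening: 0.504
```

arm_command(motion="0.075 -0.127 -0.01 0 0 0.034 0.5; 0.07 -0.13 -0.01 0 0 0.034 0.5; 0.066 -0.132 -0.01 0 0 0.034 0.5; 0.062 -0.134 0 0 0 0.034 0.5; 0.057 -0.136 0 0 0 0.034 0.5; 0.052 -0.138 0 0 0 0.034 0.5; 0.047 -0.14 0 0 0 0.034 0.5; 0.042 -0.141 0 0 0 0.034 0.5; 0.037 -0.143 0 0 0 0.034 0.5; 0.032 -0.144 0 0 0 0.034 0.5")

```text
time_s: 3.12
eef_pos: [0.5199, 0.0349, 0.2879]
eef_rot: [0.002, 0.989, -0.149, 0.005]
wrist_force: [1.0, 0.1, -0.2]
opening: 0.5
```

Run:
```python
from h import *
st(); plan([.5,.02,.28],-14,6,.5)
```

```text
t 3.12 p [0.5199 0.0349 0.2879] yaw -17.19 tilt [ 0.008 -0.005 -1.   ] F [ 0.95  0.08 -0.24] M [-0.03 -0.03 -0.04] open 0.5
-0.0122 0.0167 0.0065 0.0005 -0.0015 -0.0089 0.5; -0.0124 0.0166 0.0065 0.0005 -0.0015 -0.0089 0.5; -0.0125 0.0165 0.0065 0.0005 -0.0015 -0.0089 0.5; -0.0126 0.0164 0.0065 0.0005 -0.0015 -0.0089 0.5; -0.0128 0.0163 0.0065 0.0005 -0.0015 -0.0089 0.5; -0.0129 0.0162 0.0066 0.0005 -0.0015 -0.0089 0.5
```

Good enough for a look; let it settle a moment, then take the wrist picture.

arm_command(motion="0 0 0 0 0 0 0.5; 0 0 0 0 0 0 0.5; 0 0 0 0 0 0 0.5")

```text
time_s: 3.37
eef_pos: [0.5213, 0.0405, 0.2877]
eef_rot: [0.001, 0.989, -0.146, 0.005]
wrist_force: [0.2, -0.4, -0.5]
opening: 0.501
```

Run:
```python
from h import *
st()
o,c=snap('wrist','w1.png'); np.savez('w1.npz',P=cpose(o,c),K=c['intrinsics'],img=c['img'])
for t in ['fob','stand','gate','collar']:
    print(t,[(np.round(b['box']).astype(int).tolist(),round(b['conf'],2)) for b in search_frame('wrist',t)][:4])
P=cpose(o,c)
print(proj(c,P,[[.484,-.083,.105],[.484,-.083,0],[.505,.155,.125],[.59,.13,.125],[.425,-.134,.1],[.563,-.12,.13]]))
st()
```

```text
t 3.37 p [0.5213 0.0405 0.2877] yaw -16.84 tilt [ 0.009 -0.004 -1.   ] F [ 0.22 -0.39 -0.54] M [-0.03 -0.01 -0.04] open 0.501
fob [([410, 182, 462, 227], 0.84), ([465, 214, 532, 269], 0.69), ([418, 102, 509, 141], 0.56)]
stand [([163, 117, 260, 278], 0.92)]
gate [([181, 268, 208, 274], 0.59)]
collar [([163, 117, 260, 277], 0.6)]
[[454.62457934 213.13355739]
 [422.09256125 192.66371112]
 [198.07136024 270.74408816]
 [187.15898588 171.89958409]
 [515.89200813 254.11200862]
 [495.46005099 112.75077544]]
t 3.62 p [0.5212 0.0393 0.2879] yaw -17.0 tilt [ 0.009 -0.004 -1.   ] F [-0.61  0.31  0.83] M [-0.01  0.05  0.01] open 0.498
```

View pics/w1.png

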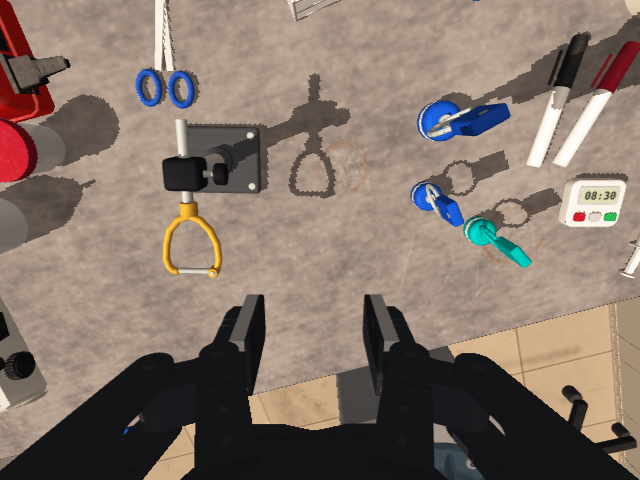

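Run:
```python
import cv2
a=cv2.imread('pics/w1.png')
cv2.imwrite('pics/w1a.png',cv2.resize(a[170:290,150:270],(600,600),interpolation=cv2.INTER_CUBIC))
cv2.imwrite('pics/w1b.png',cv2.resize(a[170:290,400:550],(750,600),interpolation=cv2.INTER_CUBIC))
```

```text
(no output)
```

View pics/w1a.png

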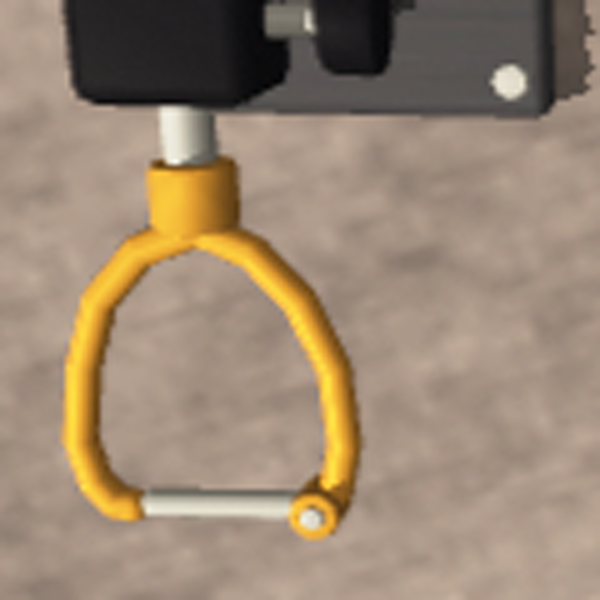

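View pics/w1b.png

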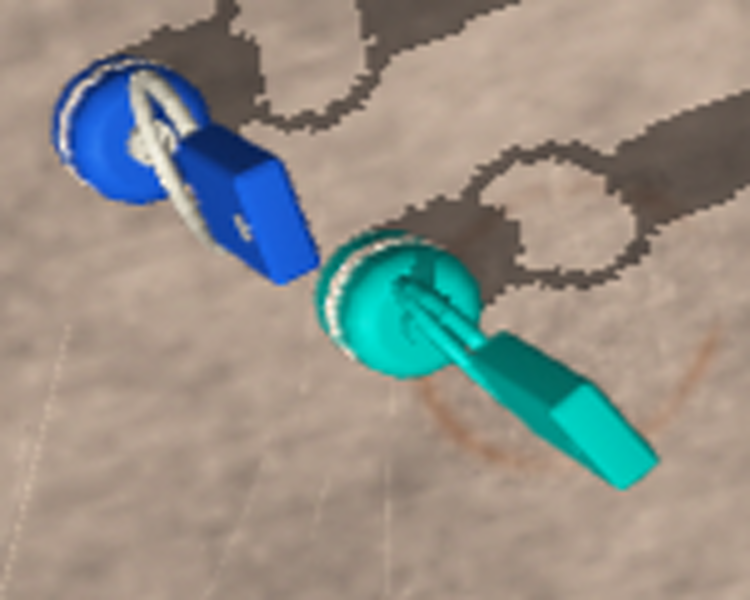

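Run:
```python
from h import *
d=np.load('w1.npz'); c={'intrinsics':d['K']}; P=d['P']
g=lambda u,v,z:onz(c,P,u,v,z)[:2]
tab=np.array([g(400+x/5,170+y/5,.105) for x,y in [(238,177),(278,157),(319,262),(281,284)]])
print(tab.round(4),tab.mean(0)); e=(tab[3]-tab[0]+tab[2]-tab[1])/2; print('w',np.linalg.norm(e),'yaw',np.degrees(np.arctan2(-e[1],-e[0])), 'th',np.linalg.norm(tab[1]-tab[0]))
f=lambda x,y,z=.125:g(150+x/5,170+y/5,z)
t,h=f(143,503),f(312,517,.13); print('tip',t,'hinge',h,np.linalg.norm(t-h))
g1,g2=f(143,500),f(290,504); print('gate dir',np.degrees(np.arctan2(*(g1-g2)[::-1]))-90,(g1+g2)/2)
# hook sides & neck
L,Rr=f(82,415),f(342,430); print('mid sides',(L+Rr)/2,np.linalg.norm(L-Rr)); 
n=f(193,200); rod=f(189,135); print('neck',n,rod)
x=rod-(L+Rr)/2; print('axis yaw',np.degrees(np.arctan2(x[1],x[0])))
col=f(165,60); print('collar',col)
o=st()
```

```text
[[ 0.493  -0.0781]
 [ 0.4946 -0.0858]
 [ 0.4728 -0.0896]
 [ 0.4707 -0.0821]] [ 0.48277888 -0.08389963]
w 0.022366756564733012 yaw 9.946676478261267 th 0.007794609935072555
tip [0.51022199 0.17180192] hinge [0.50041379 0.14151204] 0.03183831051118328
gate dir -18.492514133967703 [0.50655767 0.15899721]
mid sides [0.52097006 0.15387332] 0.04616341174441934
neck [0.55960292 0.14141341] [0.5702676  0.13768797]
axis yaw -18.176023777021875
collar [0.58322757 0.13659972]
t 3.62 p [0.5212 0.0393 0.2879] yaw -17.0 tilt [ 0.009 -0.004 -1.   ] F [-0.61  0.31  0.83] M [-0.01  0.05  0.01] open 0.498
```

Run:
```python
from h import *
plan([.483,-.084,.17],10,10,.5)
```

```text
-0.0008 0.0645 0.059 0.0003 -0.0009 -0.045 0.5; -0.0038 0.0644 0.059 0.0003 -0.0009 -0.045 0.5; -0.0068 0.0642 0.059 0.0003 -0.0009 -0.045 0.5; -0.0097 0.0638 0.059 0.0003 -0.0009 -0.045 0.5; -0.0127 0.0633 0.0589 0.0003 -0.0009 -0.045 0.5; -0.0156 0.0626 0.0589 0.0003 -0.0009 -0.045 0.5; -0.0185 0.0619 0.0589 0.0003 -0.0009 -0.045 0.5; -0.0213 0.0609 0.0589 0.0003 -0.0009 -0.045 0.5; -0.0241 0.0599 0.0589 0.0003 -0.0009 -0.045 0.5; -0.0268 0.0587 0.0589 0.0003 -0.0009 -0.045 0.5
```

arm_command(motion="-0.001 0.065 0.059 0.0003 -0.001 -0.045 0.5; -0.004 0.064 0.059 0.0003 -0.001 -0.045 0.5; -0.007 0.064 0.059 0.0003 -0.001 -0.045 0.5; -0.01 0.064 0.059 0.0003 -0.001 -0.045 0.5; -0.013 0.063 0.059 0.0003 -0.001 -0.045 0.5; -0.016 0.063 0.059 0.0003 -0.001 -0.045 0.5; -0.019 0.062 0.059 0.0003 -0.001 -0.045 0.5; -0.021 0.061 0.059 0.0003 -0.001 -0.045 0.5; -0.024 0.06 0.059 0.0003 -0.001 -0.045 0.5; -0.027 0.059 0.059 0 -0.001 -0.045 0.5")

```text
time_s: 4.45
eef_pos: [0.4829, -0.0954, 0.1705]
eef_rot: [0.002, 0.996, 0.094, 0.005]
wrist_force: [-0.3, -0.7, -0.1]
opening: 0.504
```

arm_command(motion="0 0 0 0 0 0 0.5; 0 0 0 0 0 0 0.5; 0 0 0 0 0 0 0.5")

```text
time_s: 4.7
eef_pos: [0.4803, -0.0984, 0.1685]
eef_rot: [0.001, 0.996, 0.091, 0.003]
wrist_force: [0.1, -0.3, 0.4]
opening: 0.499
```

Run:
```python
from h import *
st()
o,c=snap('wrist','w2.png'); np.savez('w2.npz',P=cpose(o,c),K=c['intrinsics'],img=c['img'])
P=cpose(o,c)
print(proj(c,P,[[.483,-.084,.105],[.483,-.084,0.013]]))
```

```text
t 4.7 p [ 0.4803 -0.0984  0.1685] yaw 10.41 tilt [ 0.006 -0.002 -1.   ] F [ 0.11 -0.3   0.4 ] M [0.01 0.02 0.01] open 0.499
[[291.60197975 250.69514327]
 [297.63217964 214.14615353]]
```

View pics/w2.png

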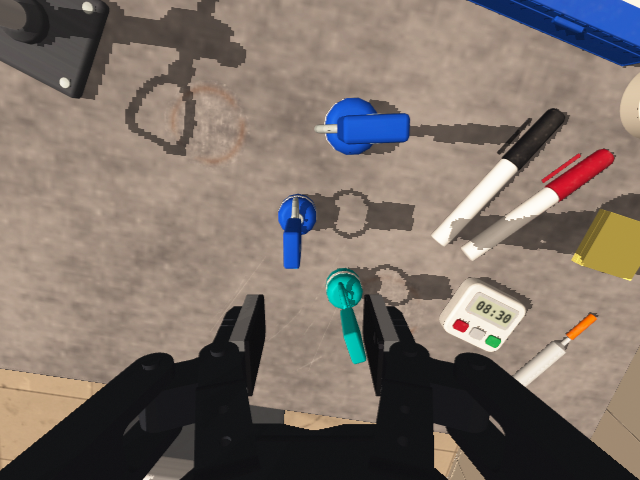

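Run:
```python
import cv2
a=cv2.imread('pics/w2.png')
cv2.imwrite('pics/w2b.png',cv2.resize(a[185:285,255:355],(700,700),interpolation=cv2.INTER_CUBIC)[:600])
```

```text
(no output)
```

View pics/w2b.png

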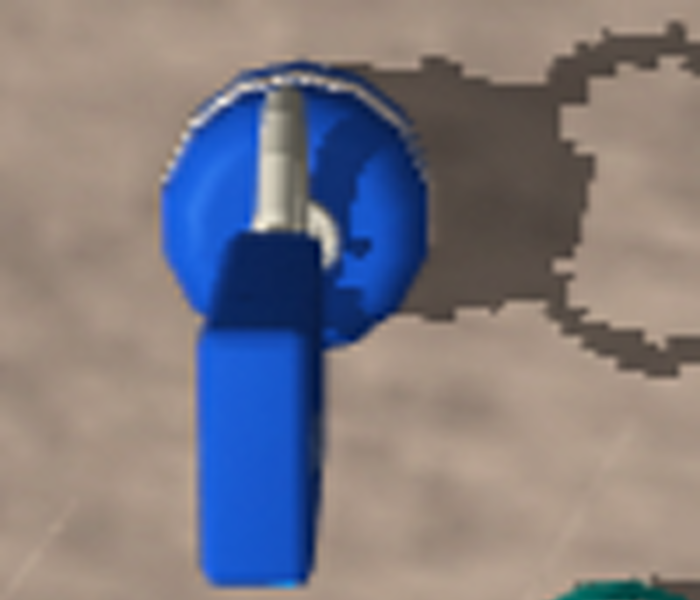

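Run:
```python
from h import *
d=np.load('w2.npz'); c={'intrinsics':d['K']}; P=d['P']
tab=np.array([onz(c,P,255+x/7,185+y/7,.105)[:2] for x,y in [(198,329),(305,329),(312,585),(205,585)]])
e=(tab[3]-tab[0]+tab[2]-tab[1])/2; yw=np.degrees(np.arctan2(-e[1],-e[0]))
print(tab.mean(0),'w',np.linalg.norm(e),'yaw',yw, 'th',np.linalg.norm(tab[1]-tab[0]))
print('drum',onz(c,P,255+293/7,185+205/7,.016))
o=st(); plan([*tab.mean(0),.13],yw,5,.5)
```

```text
[ 0.48305318 -0.0838908 ] w 0.02329498806289899 yaw 10.881264632982997 th 0.009034455411153811
drum [ 0.48351203 -0.08337768  0.016     ]
t 4.75 p [ 0.4806 -0.0983  0.1688] yaw 10.44 tilt [ 0.007 -0.002 -1.   ] F [-0.09  0.01  0.35] M [-0.02 -0.02  0.04] open 0.503
0.0048 -0.0139 0.0388 0.0007 -0.0012 -0.0015 0.5; 0.0049 -0.0138 0.0388 0.0007 -0.0012 -0.0015 0.5; 0.0049 -0.0138 0.0388 0.0007 -0.0012 -0.0015 0.5; 0.005 -0.0138 0.0388 0.0007 -0.0012 -0.0015 0.5; 0.0051 -0.0137 0.0388 0.0007 -0.0012 -0.0015 0.5
```

arm_command(motion="0.005 -0.014 0.03 0.001 -0.001 -0.0015 0.5; 0.005 -0.014 0.03 0.001 -0.001 -0.0015 0.5; 0.005 -0.014 0.03 0.001 -0.001 -0.0015 0.5; 0.005 -0.014 0.03 0.001 -0.001 -0.0015 0.5; 0.005 -0.014 0.03 0.001 -0.001 0 0.5; 0 0 0 0 0 0 0.5; 0 0 0 0 0 0 0.5")

```text
time_s: 5.33
eef_pos: [0.485, -0.0798, 0.1375]
eef_rot: [-0.001, 0.995, 0.095, 0.002]
wrist_force: [0.1, -0.3, -0.3]
opening: 0.504
```

Run:
```python
from h import *
st(); plan([.483,-.084,.078],10.5,6,.5)
```

```text
t 5.33 p [ 0.485  -0.0798  0.1375] yaw 10.94 tilt [ 0.003  0.001 -1.   ] F [ 0.1  -0.32 -0.29] M [ 0.01  0.05 -0.02] open 0.504
-0.0025 0.0031 0.0495 -0.0001 -0.0006 0.0012 0.5; -0.0024 0.0031 0.0495 -0.0001 -0.0006 0.0012 0.5; -0.0024 0.0031 0.0495 -0.0001 -0.0006 0.0012 0.5; -0.0024 0.0031 0.0495 -0.0001 -0.0006 0.0012 0.5; -0.0023 0.0031 0.0495 -0.0001 -0.0006 0.0012 0.5; -0.0023 0.0031 0.0496 -0.0001 -0.0006 0.0012 0.5
```

arm_command(motion="-0.002 0.003 0.045 0 -0.001 0.001 0.5; -0.002 0.003 0.045 0 -0.001 0.001 0.5; -0.002 0.003 0.045 0 -0.001 0.001 0.5; -0.002 0.003 0.045 0 0 0.001 0.5; -0.002 0.003 0.04 0 0 0.001 0.5; 0 0 0 0 0 0 0.5; 0 0 0 0 0 0 0.5")

```text
time_s: 5.92
eef_pos: [0.4829, -0.0835, 0.0878]
eef_rot: [-0.001, 0.996, 0.092, -0.001]
wrist_force: [0.6, -0.1, 0.7]
opening: 0.499
```

Run:
```python
from h import *
st(); plan([.483,-.084,.078],10.5,3,.5)
o,c=snap('wrist','w3.png')
```

```text
t 5.92 p [ 0.4829 -0.0835  0.0878] yaw 10.58 tilt [-0.002  0.001 -1.   ] F [ 0.55 -0.1   0.67] M [-0.06  0.   -0.01] open 0.499
0.0001 0.0008 0.0164 -0.0005 0.0004 0.0005 0.5; 0.0001 0.0008 0.0164 -0.0005 0.0004 0.0005 0.5; 0.0001 0.0008 0.0164 -0.0005 0.0004 0.0005 0.5
```

View pics/w3.png

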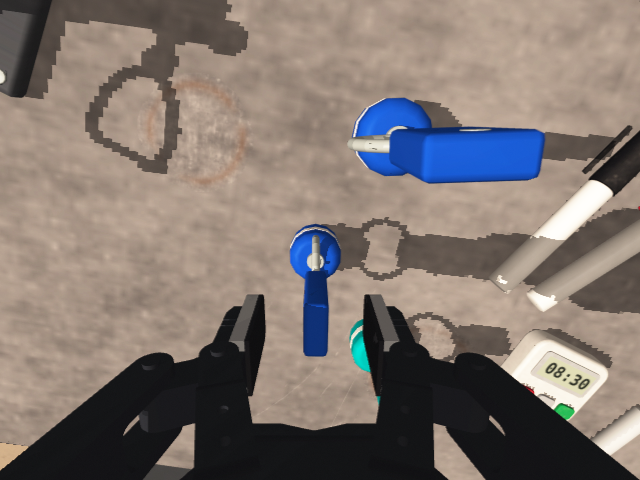

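arm_command(motion="0 0.001 0.022 0 0 0 0.5; 0 0.001 0.018 0 0 0 0.5; 0 0 0 0 0 0 0.5; 0 0 0 0 0 0 0.5")

```text
time_s: 6.3
eef_pos: [0.4838, -0.0844, 0.08]
eef_rot: [-0.0, 0.996, 0.092, 0.0]
wrist_force: [0.3, 0.7, 0.1]
opening: 0.502
```

Run:
```python
from h import *
st(); plan([.483,-.084,.077],10.5,1,.5)
```

```text
t 6.3 p [ 0.4838 -0.0844  0.08  ] yaw 10.58 tilt [ 0.  0. -1.] F [0.31 0.73 0.09] M [0.03 0.03 0.02] open 0.502
-0.0034 -0.0025 0.0152 -0.0003 -0.0004 0.0013 0.5
```

arm_command(motion="-0.003 -0.002 0.018 0 0 0 0.5; 0 0 0 0 0 0 0.4; 0 0 0 0 0 0 0.3; 0 0 0 0 0 0 0.2; 0 0 0 0 0 0 0.15; 0 0 0 0 0 0 0.05; 0 0 0 0 0 0 0; 0 0 0 0 0 0 0; 0 0 0 0 0 0 0; 0 0 0 0 0 0 0")

```text
time_s: 7.13
eef_pos: [0.4836, -0.0841, 0.0769]
eef_rot: [0.0, 0.996, 0.092, 0.001]
wrist_force: [0.0, -0.4, -0.3]
opening: 0.108
```

Run:
```python
from h import *
o=st(); 
o,c=snap('wrist','w4.png')
```

```text
t 7.13 p [ 0.4836 -0.0841  0.0769] yaw 10.6 tilt [ 0.002 -0.    -1.   ] F [ 0.   -0.37 -0.32] M [-0.02 -0.01  0.02] open 0.108
```

View pics/w4.png

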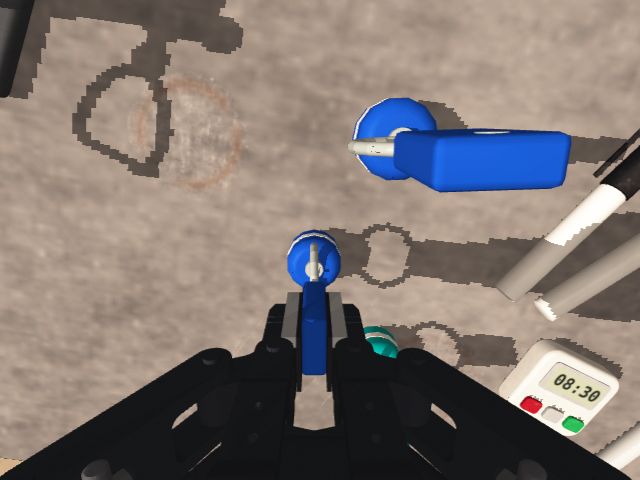

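arm_command(motion="0 0 -0.03 0 0 0 0; 0 0 -0.08 0 0 0 0; 0 0 -0.12 0 0 0 0; 0 0 -0.15 0 0 0 0; 0 0 -0.15 0 0 0 0; 0 0 -0.15 0 0 0 0; 0 0 -0.1 0 0 0 0; 0 0 -0.05 0 0 0 0; 0 0 0 0 0 0 0")

```text
time_s: 7.93
eef_pos: [0.4807, -0.083, 0.2509]
eef_rot: [-0.001, 0.996, 0.092, -0.002]
wrist_force: [0.8, 0.0, -1.0]
opening: 0.107
```

Run:
```python
from h import *
st(); plan([.4555,.1802,.235],-17.5,14,0)
```

```text
t 7.93 p [ 0.4807 -0.083   0.2509] yaw 10.59 tilt [-0.004  0.002 -1.   ] F [ 0.83  0.05 -0.96] M [ 0.05 -0.01  0.01] open 0.107
0.0084 -0.094 0.0059 -0.0001 0.0003 0.0334 0; 0.0051 -0.0943 0.0059 -0.0001 0.0003 0.0334 0; 0.0018 -0.0944 0.0059 -0.0001 0.0003 0.0334 0; -0.0015 -0.0944 0.0059 -0.0001 0.0003 0.0334 0; -0.0048 -0.0943 0.0059 -0.0001 0.0003 0.0334 0; -0.0081 -0.0941 0.0059 -0.0001 0.0003 0.0334 0; -0.0114 -0.0937 0.0058 -0.0001 0.0003 0.0334 0; -0.0146 -0.0933 0.0058 -0.0001 0.0003 0.0334 0; -0.0179 -0.0927 0.0058 -0.0001 0.0003 0.0334 0; -0.0211 -0.092 0.0058 -0.0001 0.0003 0.0334 0
-0.0244 -0.0912 0.0058 -0.0001 0.0003 0.0334 0; -0.0275 -0.0903 0.0057 -0.0001 0.0003 0.0334 0; -0.0307 -0.0893 0.0057 -0.0001 0.0003 0.0334 0; -0.0338 -0.0882 0.0057 -0.0001 0.0003 0.0334 0
```

arm_command(motion="0.004 -0.05 0 0 0 0.033 0; 0.005 -0.08 0 0 0 0.033 0; 0.002 -0.094 0 0 0 0.033 0; -0.002 -0.094 0 0 0 0.033 0; -0.005 -0.094 0 0 0 0.033 0; -0.008 -0.094 0 0 0 0.033 0; -0.011 -0.094 0 0 0 0.033 0; -0.015 -0.093 0 0 0 0.033 0; -0.018 -0.093 0 0 0 0.033 0; -0.021 -0.092 0 0 0 0.033 0")

```text
time_s: 8.77
eef_pos: [0.458, 0.0977, 0.2377]
eef_rot: [-0.001, 0.996, -0.092, -0.011]
wrist_force: [0.6, 0.2, -1.2]
opening: 0.107
```

arm_command(motion="-0.024 -0.091 0 0 0 0.033 0; -0.028 -0.09 0 0 0 0.033 0; -0.03 -0.08 0 0 0 0.033 0; -0.02 -0.06 0 0 0 0.02 0; -0.02 -0.04 0 0 0 0 0; 0 0 0 0 0 0 0; 0 0 0 0 0 0 0")

```text
time_s: 9.35
eef_pos: [0.444, 0.1802, 0.2265]
eef_rot: [0.002, 0.988, -0.155, -0.02]
wrist_force: [-0.3, -1.3, -0.9]
opening: 0.105
```

Run:
```python
from h import *
st(); plan([.4555,.1802,.235],-17.5,4,0)
o,c=snap('wrist','w5.png'); np.savez('w5.npz',P=cpose(o,c),K=c['intrinsics'],img=c['img'])
a=cv2.cvtColor(c['img'],cv2.COLOR_RGB2BGR)
cv2.imwrite('pics/w5a.png',cv2.resize(a[0:300,160:460],(600,600),interpolation=cv2.INTER_CUBIC))
```

```text
t 9.35 p [0.444  0.1802 0.2265] yaw -17.85 tilt [-0.041  0.003 -0.999] F [-0.27 -1.35 -0.92] M [0.03 0.   0.  ] open 0.105
0.0133 -0.0042 -0.0112 0.0023 0.0094 -0.0014 0; 0.0134 -0.0042 -0.0111 0.0023 0.0094 -0.0014 0; 0.0135 -0.0043 -0.0109 0.0023 0.0094 -0.0014 0; 0.0136 -0.0043 -0.0108 0.0023 0.0094 -0.0014 0
```

View pics/w5.png

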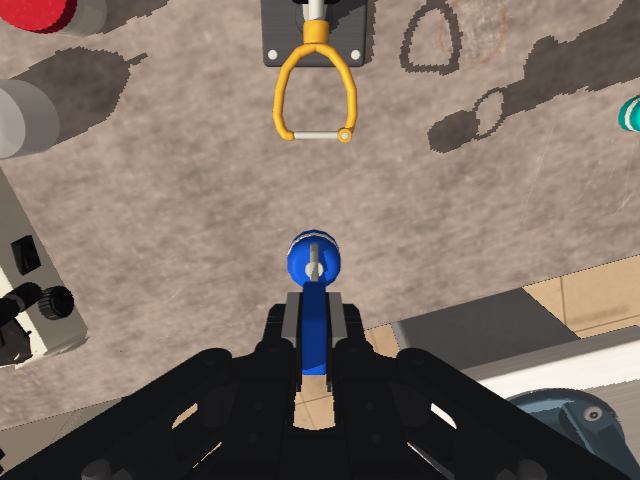

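View pics/w5a.png

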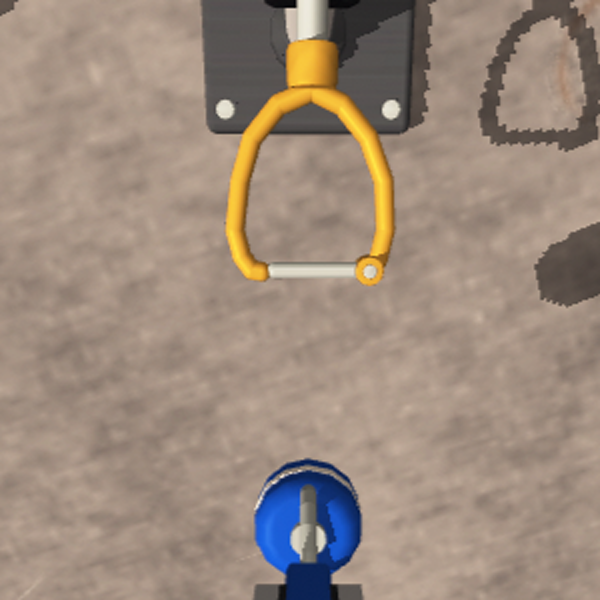

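Run:
```python
from h import *
d=np.load('w5.npz'); c={'intrinsics':d['K']}; P=d['P']
f=lambda x,y,z=.125:onz(c,P,160+x/2,0+y/2,z)[:2]
t,h=f(269,270),f(369,270.5,.129); print('tip',t,'hinge',h,np.linalg.norm(t-h), np.degrees(np.arctan2(*(t-h)[::-1]))-90)
L,Rr=f(238,195),f(384,195); print('mid sides',(L+Rr)/2,np.linalg.norm(L-Rr))
n=f(312,65);print(n); x=n-(L+Rr)/2; yw=np.degrees(np.arctan2(x[1],x[0])); print('axis yaw',yw)
for yw in (-17,-18,-19):
    a=np.radians(yw); X=np.array([np.cos(a),np.sin(a)]); Y=np.array([-X[1],X[0]])
    print(yw,'gate mid',(t-.01275*Y+h+.018*Y)/2, 'rel y: sides',((L+Rr)/2-(t+h)/2)@Y,'neck',(n-(t+h)/2)@Y,'x',(n-t)@X)
    # corners: bolts
b1,b2=f(225,109,.012),f(390,109,.012); print('bolts',np.degrees(np.arctan2(*(b1-b2)[::-1]))-90)
```

```text
tip [0.51065616 0.17114558] hinge [0.50116513 0.14110185] 0.03150722305377391 -17.531694803845596
mid sides [0.52777568 0.15163347] 0.04496502171710039
[0.56130181 0.14066649]
axis yaw -18.11381229732919
-17 gate mid [0.50667812 0.15863402] rel y: sides 0.0020986694883249972 neck 0.001412991155244269 x 0.05734390531824695
-18 gate mid [0.50672181 0.15862024] rel y: sides 0.0024861852353953167 neck 0.0024161164360557035 x 0.05758543806090693
-19 gate mid [0.50676526 0.1586057 ] rel y: sides 0.00287294366635872 neck 0.003418505744395276 x 0.057809429721290904
bolts -17.708645108445836
```

Run:
```python
from h import *
st(); plan([.458,.1794,.165],-17.7,7,0)
```

```text
t 9.4 p [0.4439 0.18   0.2264] yaw -17.88 tilt [-0.041  0.003 -0.999] F [-0.32  0.39 -1.2 ] M [-0.05  0.01 -0.03] open 0.107
0.0114 -0.0031 0.0434 0.0013 0.0054 -0.0004 0; 0.0112 -0.003 0.0435 0.0013 0.0054 -0.0004 0; 0.0109 -0.0029 0.0436 0.0013 0.0054 -0.0004 0; 0.0107 -0.0029 0.0436 0.0013 0.0054 -0.0004 0; 0.0104 -0.0028 0.0437 0.0013 0.0054 -0.0004 0; 0.0102 -0.0027 0.0438 0.0013 0.0054 -0.0004 0; 0.01 -0.0027 0.0438 0.0013 0.0054 -0.0004 0
```

arm_command(motion="0.01 -0.003 0.042 0.0013 0.0054 0 0; 0.01 -0.003 0.042 0.0013 0.0054 0 0; 0.01 -0.003 0.042 0.0013 0.0054 0 0; 0.01 -0.003 0.042 0.0013 0.0054 0 0; 0.01 -0.003 0.042 0.0013 0.0054 0 0; 0.01 -0.003 0.035 0.0013 0.0054 0 0; 0 0 0 0 0 0 0; 0 0 0 0 0 0 0; 0 0 0 0 0 0 0")

```text
time_s: 10.15
eef_pos: [0.4562, 0.1742, 0.1696]
eef_rot: [0.001, 0.987, -0.158, -0.002]
wrist_force: [0.4, 0.5, -0.7]
opening: 0.103
```

Run:
```python
from h import *
st(); plan([.4611,.1784,.153],-17.7,3,0)
o,c=snap('side','s6.png')
o,c=snap('wrist','w6.png'); np.savez('w6.npz',P=cpose(o,c),K=c['intrinsics'],img=c['img'])
```

```text
t 10.15 p [0.4562 0.1742 0.1696] yaw -18.19 tilt [-0.005 -0.002 -1.   ] F [ 0.37  0.5  -0.65] M [0.06 0.01 0.04] open 0.103
0.0056 -0.0093 0.0277 0.001 0.0014 -0.0027 0; 0.0056 -0.0092 0.0277 0.001 0.0014 -0.0027 0; 0.0056 -0.0092 0.0277 0.001 0.0014 -0.0027 0
```

View pics/w6.png

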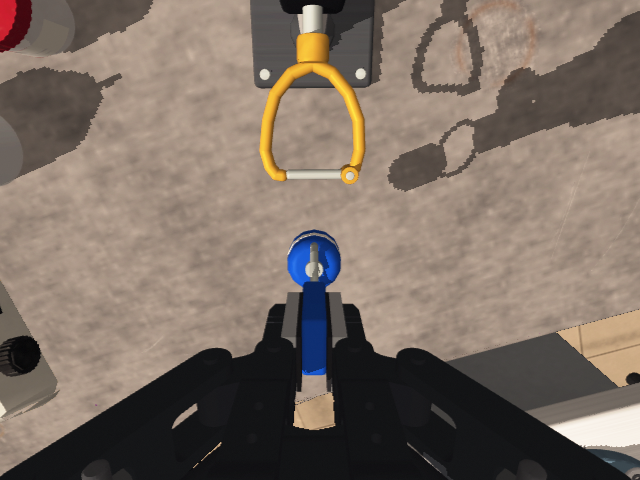

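arm_command(motion="0.005 -0.009 0.022 0.001 0.0014 -0.002 0; 0.005 -0.009 0.022 0.001 0.0014 -0.002 0; 0.005 -0.009 0.022 0 0 0 0; 0 0 0 0 0 0 0; 0 0 0 0 0 0 0; 0 0 0 0 0 0 0")

```text
time_s: 10.75
eef_pos: [0.4625, 0.1795, 0.1568]
eef_rot: [-0.0, 0.988, -0.155, 0.001]
wrist_force: [-0.2, -0.0, -0.6]
opening: 0.101
```

```bash
cat >> h.py <<'E'
def sf(o):
    a=np.radians(-17.8); X=np.array([np.cos(a),np.sin(a)]); Y=np.array([-X[1],X[0]])
    r=np.array(o['eef_pos'][:2])-[.5067,.1586]; F=np.array(o['wrist_force'][:2])
    print('stand x,y mm',(1e3*r@X).round(1),(1e3*r@Y).round(1),'past touch',(1e3*r@X+24.5).round(1),'F x,y',(F@X).round(2),(F@Y).round(2))
E
python3 - <<'E'
from h import *
o=st(); sf(o); plan([.4611,.1784,.153],-17.7,2,0)
o,c=snap('wrist','w7.png')
a=cv2.cvtColor(c['img'],cv2.COLOR_RGB2BGR)
cv2.imwrite('pics/w7a.png',cv2.resize(a[50:350,160:460],(600,600),interpolation=cv2.INTER_CUBIC))
E
```

```text
t 10.75 p [0.4625 0.1795 0.1568] yaw -17.88 tilt [ 0.003  0.    -1.   ] F [-0.24 -0.03 -0.64] M [ 0.04  0.03 -0.  ] open 0.101
stand x,y mm -48.5 6.4 past touch -24.0 F x,y -0.22 -0.1
-0.0026 0.0037 0.0096 -0.0005 -0.0011 -0.0015 0; -0.0025 0.0037 0.0096 -0.0005 -0.0011 -0.0015 0
```

View pics/w7a.png

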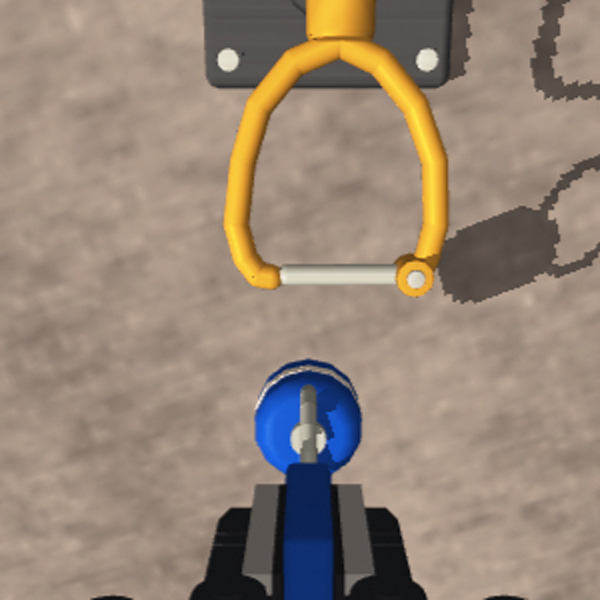

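arm_command(motion="0 0.004 0.01 0 0 0 0; 0 0.002 0.008 0 0 0 0; 0 0 0 0 0 0 0; 0 0 0 0 0 0 0")

```text
time_s: 11.13
eef_pos: [0.4623, 0.1782, 0.1533]
eef_rot: [-0.0, 0.988, -0.155, 0.002]
wrist_force: [0.3, -1.1, -1.2]
opening: 0.103
```

Run:
```python
from h import *
o=st(); sf(o)
```

```text
t 11.13 p [0.4623 0.1782 0.1533] yaw -17.88 tilt [ 0.003  0.    -1.   ] F [ 0.28 -1.09 -1.16] M [0.05 0.01 0.  ] open 0.103
stand x,y mm -48.3 5.1 past touch -23.8 F x,y 0.6 -0.95
```

Aligned. Approach to about 6 mm before the expected touch.

arm_command(motion="0.015 0 0 0 0 0 0; 0.015 0 0 0 0 0 0; 0.015 0 0 0 0 0 0; 0.015 0 0 0 0 0 0; 0.01 0 0 0 0 0 0; 0 0 0 0 0 0 0; 0 0 0 0 0 0 0")

```text
time_s: 11.72
eef_pos: [0.4777, 0.1732, 0.1537]
eef_rot: [-0.0, 0.988, -0.156, 0.002]
wrist_force: [-0.6, -0.5, -0.2]
opening: 0.107
```

Run:
```python
from h import *
o=st(); sf(o)
```

```text
t 11.72 p [0.4777 0.1732 0.1537] yaw -17.91 tilt [ 0.004  0.    -1.   ] F [-0.61 -0.46 -0.2 ] M [-0.02  0.    0.04] open 0.107
stand x,y mm -32.0 5.1 past touch -7.5 F x,y -0.44 -0.62
```

Now small steps (2 mm per row), watching force.

arm_command(motion="0.008 0 0 0 0 0 0; 0.008 0 0 0 0 0 0; 0.008 0 0 0 0 0 0; 0.008 0 0 0 0 0 0; 0 0 0 0 0 0 0")

```text
time_s: 12.13
eef_pos: [0.4843, 0.1711, 0.1536]
eef_rot: [-0.0, 0.988, -0.156, 0.002]
wrist_force: [-0.4, 0.2, -0.6]
opening: 0.103
```

Run:
```python
from h import *
o=st(); sf(o)
```

```text
t 12.13 p [0.4843 0.1711 0.1536] yaw -17.89 tilt [ 0.004  0.    -1.   ] F [-0.37  0.15 -0.59] M [ 0.03  0.04 -0.02] open 0.103
stand x,y mm -25.2 5.1 past touch -0.7 F x,y -0.4 0.03
```

arm_command(motion="0.008 0 0 0 0 0 0; 0.008 0 0 0 0 0 0; 0.008 0 0 0 0 0 0; 0.008 0 0 0 0 0 0")

```text
time_s: 12.47
eef_pos: [0.4891, 0.1697, 0.1533]
eef_rot: [-0.001, 0.988, -0.155, -0.0]
wrist_force: [-3.6, 1.7, 0.8]
opening: 0.101
```

Run:
```python
from h import *
o=st(); sf(o)
```

```text
t 12.47 p [0.4891 0.1697 0.1533] yaw -17.88 tilt [ 0.     0.001 -1.   ] F [-3.57  1.7   0.84] M [ 0.18  0.57 -0.01] open 0.101
stand x,y mm -20.1 5.2 past touch 4.4 F x,y -3.92 0.52
```

arm_command(motion="0.008 0 0 0 0 0 0; 0.008 0 0 0 0 0 0; 0.008 0 0 0 0 0 0; 0.008 0 0 0 0 0 0; 0.008 0 0 0 0 0 0")

```text
time_s: 12.88
eef_pos: [0.495, 0.1674, 0.1523]
eef_rot: [-0.0, 0.988, -0.155, -0.003]
wrist_force: [-4.1, 1.2, -0.3]
opening: 0.104
```

Run:
```python
from h import *
o=st(); sf(o)
o,c=snap('wrist','w8.png')
a=cv2.cvtColor(c['img'],cv2.COLOR_RGB2BGR)
cv2.imwrite('pics/w8a.png',cv2.resize(a[100:400,160:460],(600,600),interpolation=cv2.INTER_CUBIC))
```

```text
t 12.88 p [0.495  0.1674 0.1523] yaw -17.86 tilt [-0.006  0.002 -1.   ] F [-4.09  1.15 -0.34] M [ 0.26  0.82 -0.03] open 0.104
stand x,y mm -13.8 4.8 past touch 10.7 F x,y -4.24 -0.15
```

View pics/w8a.png

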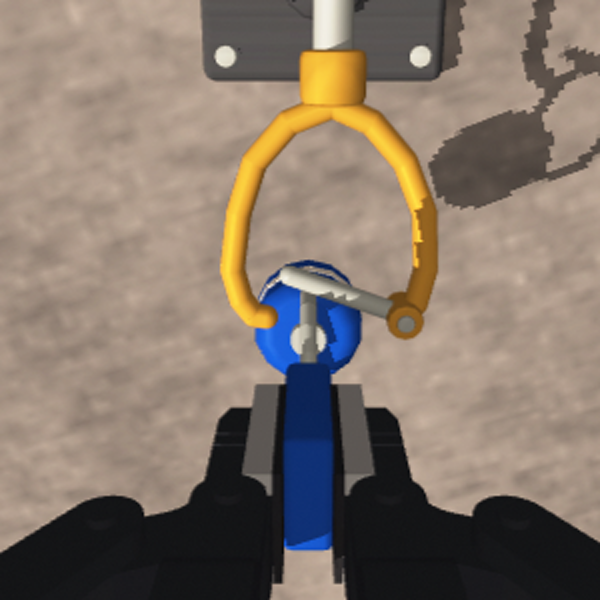

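arm_command(motion="0.009 0 -0.002 0 0 0 0; 0.009 0 -0.002 0 0.001 0 0; 0.009 0 -0.002 0 0.001 0 0; 0.009 0 -0.001 0 0.001 0 0; 0.009 0 -0.001 0 0.001 0 0")

```text
time_s: 13.35
eef_pos: [0.5016, 0.1647, 0.1517]
eef_rot: [0.0, 0.988, -0.155, -0.004]
wrist_force: [-5.5, 1.8, -1.3]
opening: 0.11
```

Run:
```python
from h import *
o=st(); sf(o)
```

```text
t 13.35 p [0.5016 0.1647 0.1517] yaw -17.85 tilt [-0.008  0.001 -1.   ] F [-5.48  1.84 -1.33] M [0.46 1.   0.  ] open 0.11
stand x,y mm -6.8 4.3 past touch 17.7 F x,y -5.78 0.08
```

arm_command(motion="0.009 0 -0.001 0 0.001 0 0; 0.009 0 -0.001 0 0.001 0 0; 0.009 0 -0.001 0 0.001 0 0; 0.009 0 0 0 0 0 0")

```text
time_s: 13.68
eef_pos: [0.5071, 0.1634, 0.151]
eef_rot: [-0.0, 0.988, -0.155, -0.005]
wrist_force: [-5.0, 3.0, -1.6]
opening: 0.105
```

Run:
```python
from h import *
o=st(); sf(o)
o,c=snap('wrist','w9.png')
a=cv2.cvtColor(c['img'],cv2.COLOR_RGB2BGR)
cv2.imwrite('pics/w9a.png',cv2.resize(a[100:400,160:460],(600,600),interpolation=cv2.INTER_CUBIC))
```

```text
t 13.68 p [0.5071 0.1634 0.151 ] yaw -17.84 tilt [-0.01   0.002 -1.   ] F [-5.03  3.04 -1.56] M [0.56 0.92 0.01] open 0.105
stand x,y mm -1.1 4.7 past touch 23.4 F x,y -5.72 1.35
```

View pics/w9a.png

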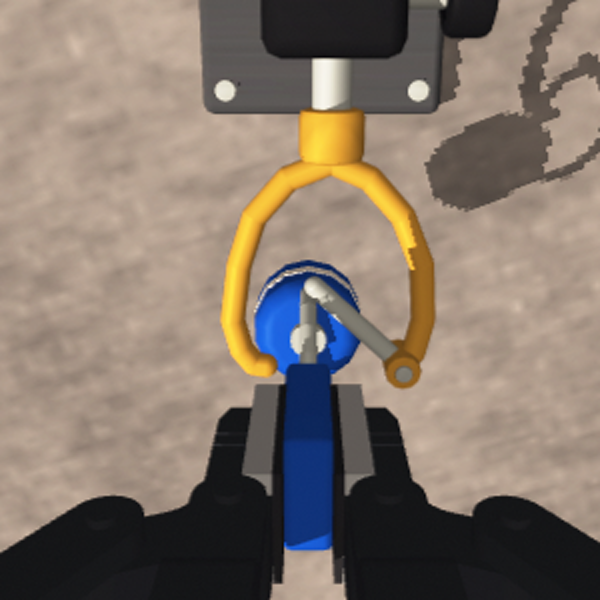

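arm_command(motion="0.007 -0.001 -0.005 0 0.003 0 0; 0.007 -0.001 -0.005 0 0.003 0 0; 0.007 0 -0.003 0 0.002 0 0")

```text
time_s: 13.98
eef_pos: [0.5124, 0.1635, 0.1533]
eef_rot: [-0.001, 0.988, -0.155, 0.0]
wrist_force: [0.1, -0.9, -0.7]
opening: 0.107
```

Run:
```python
from h import *
o=st(); sf(o)
o,c=snap('wrist','w10.png')
a=cv2.cvtColor(c['img'],cv2.COLOR_RGB2BGR)
cv2.imwrite('pics/w10a.png',cv2.resize(a[100:400,160:460],(600,600),interpolation=cv2.INTER_CUBIC))
```

```text
t 13.98 p [0.5124 0.1635 0.1533] yaw -17.84 tilt [ 0.001  0.001 -1.   ] F [ 0.13 -0.94 -0.72] M [-0.23 -0.01  0.03] open 0.107
stand x,y mm 4.0 6.4 past touch 28.5 F x,y 0.41 -0.86
```

View pics/w10a.png

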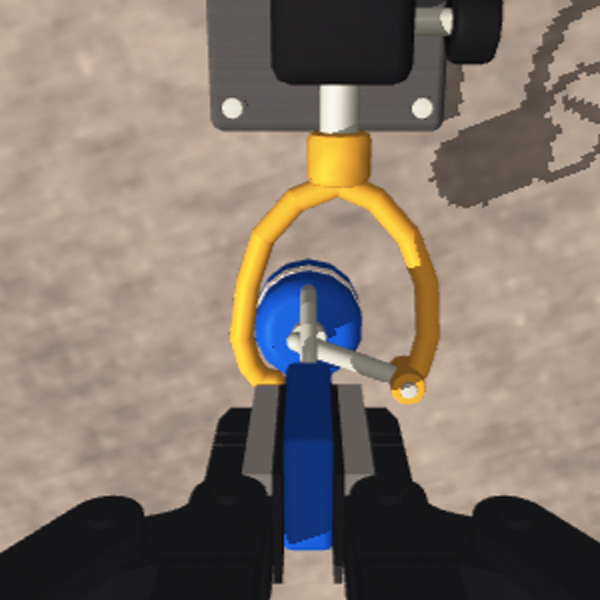

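arm_command(motion="0 0 0 0 0 0 0; 0 0 0 0 0 0 0; 0 0 0 0 0 0 0")

```text
time_s: 14.28
eef_pos: [0.5165, 0.1614, 0.1557]
eef_rot: [0.001, 0.988, -0.155, 0.005]
wrist_force: [-0.2, 0.5, -0.6]
opening: 0.106
```

Run:
```python
from h import *
o=st(); sf(o)
o,c=snap('wrist','w11.png')
a=cv2.cvtColor(c['img'],cv2.COLOR_RGB2BGR)
cv2.imwrite('pics/w11a.png',cv2.resize(a[100:400,160:460],(600,600),interpolation=cv2.INTER_CUBIC))
o,c=snap('side','s11.png')
a=cv2.cvtColor(c['img'],cv2.COLOR_RGB2BGR)
cv2.imwrite('pics/s11a.png',cv2.resize(a[230:350,240:360],(600,600),interpolation=cv2.INTER_CUBIC))
```

```text
t 14.28 p [0.5165 0.1614 0.1557] yaw -17.86 tilt [ 0.009 -0.003 -1.   ] F [-0.19  0.45 -0.56] M [0.02 0.01 0.  ] open 0.106
stand x,y mm 8.5 5.6 past touch 33.0 F x,y -0.32 0.37
```

View pics/w11a.png

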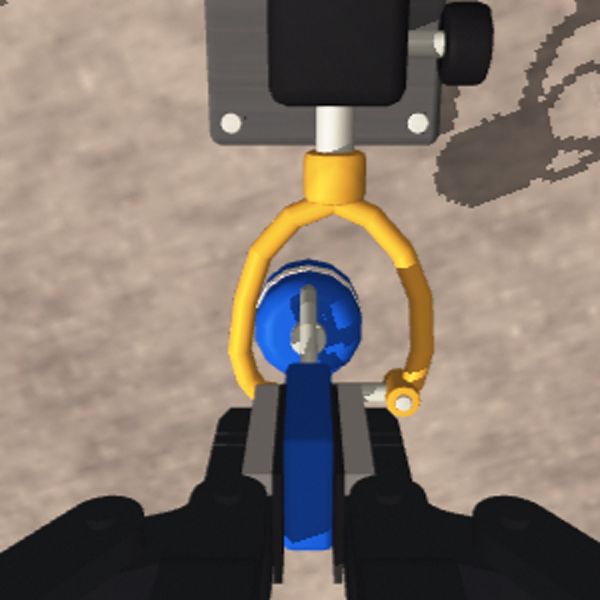

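View pics/s11a.png

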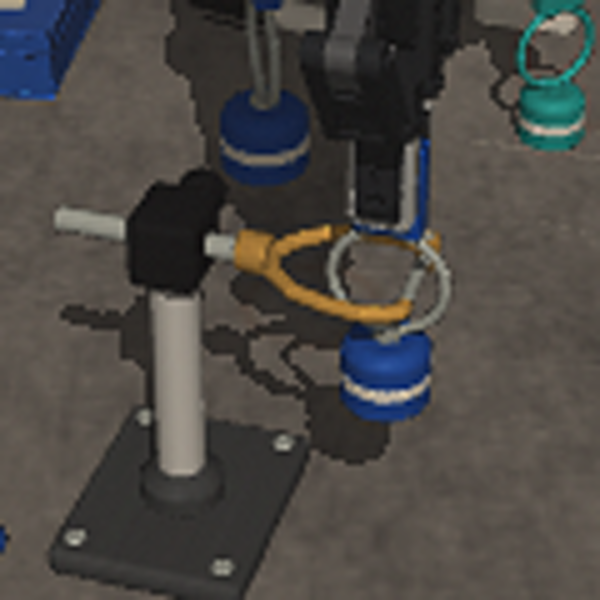

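The gate has snapped shut through the ring. Now back for the tug.

arm_command(motion="-0.015 0.001 0.004 0 -0.002 0 0; -0.015 0.001 0.004 0.001 -0.002 0 0; -0.015 0 0.003 0 -0.002 0 0; -0.015 0 0 0 -0.001 0 0; -0.01 0 0 0 0 0 0; 0 0 0 0 0 0 0")

```text
time_s: 14.88
eef_pos: [0.5012, 0.1653, 0.1529]
eef_rot: [-0.0, 0.988, -0.155, 0.001]
wrist_force: [0.2, -0.6, -1.2]
opening: 0.11
```

Run:
```python
from h import *
o=st(); sf(o)
```

```text
t 14.88 p [0.5012 0.1653 0.1529] yaw -17.88 tilt [ 0.001  0.001 -1.   ] F [ 0.2  -0.6  -1.21] M [-0.04  0.01 -0.05] open 0.11
stand x,y mm -7.3 4.7 past touch 17.2 F x,y 0.37 -0.51
```

arm_command(motion="-0.008 0 0 0 0 0 0; -0.008 0 0 0 0 0 0; -0.008 0 0 0 0 0 0; -0.006 0 0 0 0 0 0; 0 0 0 0 0 0 0")

```text
time_s: 15.3
eef_pos: [0.4948, 0.1676, 0.153]
eef_rot: [-0.001, 0.988, -0.155, 0.001]
wrist_force: [0.1, 0.4, -0.2]
opening: 0.108
```

Run:
```python
from h import *
o=st(); sf(o)
```

```text
t 15.3 p [0.4948 0.1676 0.153 ] yaw -17.86 tilt [ 0.002  0.001 -1.   ] F [ 0.12  0.44 -0.15] M [0.01 0.   0.05] open 0.108
stand x,y mm -14.1 4.9 past touch 10.4 F x,y -0.02 0.46
```

Contact is ~1 mm away; tug in 1 mm steps.

arm_command(motion="-0.005 0 0 0 0 0 0; -0.005 0 0 0 0 0 0; -0.005 0 0 0 0 0 0")

```text
time_s: 15.55
eef_pos: [0.4939, 0.1679, 0.1535]
eef_rot: [-0.0, 0.988, -0.155, 0.003]
wrist_force: [4.5, -1.3, -2.8]
opening: 0.104
```

Run:
```python
from h import *
o=st(); sf(o)
```

```text
t 15.55 p [0.4939 0.1679 0.1535] yaw -17.87 tilt [ 0.007 -0.    -1.   ] F [ 4.5  -1.26 -2.84] M [-0.32 -0.8  -0.  ] open 0.104
stand x,y mm -15.1 5.0 past touch 9.4 F x,y 4.67 0.17
```

arm_command(motion="-0.005 0 0 0 0 0 0; -0.005 0 0 0 0 0 0; -0.005 0 0 0 0 0 0")

```text
time_s: 15.8
eef_pos: [0.4935, 0.168, 0.1541]
eef_rot: [-0.0, 0.988, -0.156, 0.006]
wrist_force: [5.5, -1.6, -3.9]
opening: 0.104
```

Run:
```python
from h import *
o=st(); sf(o)
```

```text
t 15.8 p [0.4935 0.168  0.1541] yaw -17.9 tilt [ 0.013 -0.001 -1.   ] F [ 5.47 -1.62 -3.86] M [-0.37 -1.01  0.  ] open 0.104
stand x,y mm -15.4 4.9 past touch 9.1 F x,y 5.71 0.13
```

arm_command(motion="0.012 0 0.002 0 -0.004 0 0; 0.012 0 0.002 0 -0.004 0 0; 0.012 0 0 0 -0.003 0 0; 0.012 0 0 0 -0.002 0 0; 0.012 0 0 0 0 0 0; 0.008 0 0 0 0 0 0; 0 0 0 0 0 0 0; 0 0 0 0 0 0 0")

```text
time_s: 16.47
eef_pos: [0.5056, 0.164, 0.1525]
eef_rot: [-0.002, 0.988, -0.156, -0.004]
wrist_force: [0.1, -0.3, -1.1]
opening: 0.106
```

Run:
```python
from h import *
o=st(); sf(o); plan([.5067+.005*.304,.1586+.005*.953,.140],-17.8,4,0)
```

```text
t 16.47 p [0.5056 0.164  0.1525] yaw -17.92 tilt [-0.008  0.005 -1.   ] F [ 0.14 -0.27 -1.1 ] M [-0.    0.    0.05] open 0.106
stand x,y mm -2.7 4.8 past touch 21.8 F x,y 0.21 -0.21
0.0035 -0.0002 0.0156 -0.0005 0.0021 -0.0005 0; 0.0035 -0.0002 0.0156 -0.0005 0.0021 -0.0005 0; 0.0034 -0.0002 0.0156 -0.0005 0.0021 -0.0005 0; 0.0034 -0.0002 0.0157 -0.0005 0.0021 -0.0005 0
```

arm_command(motion="0.004 0 0.012 -0.001 0.002 0 0; 0.004 0 0.012 -0.001 0.002 0 0; 0.003 0 0.012 0 0.002 0 0; 0.002 0 0.01 0 0.001 0 0; 0 0 0 0 0 0 0; 0 0 0 0 0 0 0")

```text
time_s: 16.97
eef_pos: [0.5076, 0.1634, 0.1419]
eef_rot: [0.0, 0.988, -0.156, -0.001]
wrist_force: [-0.8, -0.9, -1.2]
opening: 0.103
```

Run:
```python
from h import *
o=st(); sf(o)
```

```text
t 16.97 p [0.5076 0.1634 0.1419] yaw -17.9 tilt [-0.002 -0.    -1.   ] F [-0.76 -0.87 -1.21] M [-0.   -0.01 -0.05] open 0.103
stand x,y mm -0.6 4.8 past touch 23.9 F x,y -0.46 -1.06
```

arm_command(motion="0 0 0.006 0 0 0 0; 0 0 0.006 0 0 0 0; 0 0 0.006 0 0 0 0; 0 0 0 0 0 0 0; 0 0 0 0 0 0 0")

```text
time_s: 17.38
eef_pos: [0.5075, 0.1634, 0.138]
eef_rot: [0.0, 0.988, -0.156, -0.001]
wrist_force: [0.5, 0.3, -0.1]
opening: 0.106
```

Run:
```python
from h import *
o=st(); sf(o)
```

```text
t 17.38 p [0.5075 0.1634 0.138 ] yaw -17.89 tilt [-0.001 -0.    -1.   ] F [ 0.54  0.33 -0.05] M [ 0.    0.01 -0.04] open 0.106
stand x,y mm -0.7 4.8 past touch 23.8 F x,y 0.42 0.48
```

arm_command(motion="0 0 0.004 0 0 0 0; 0 0 0.003 0 0 0 0; 0 0 0 0 0 0 0")

```text
time_s: 17.63
eef_pos: [0.5079, 0.1634, 0.1373]
eef_rot: [0.0, 0.988, -0.155, -0.0]
wrist_force: [-0.8, 0.1, 0.4]
opening: 0.108
```

Run:
```python
from h import *
o=st(); sf(o)
o,c=snap('wrist','w12.png');o=st()
o,c=snap('side','s12.png');o=st()
a=cv2.cvtColor(c['img'],cv2.COLOR_RGB2BGR)
cv2.imwrite('pics/s12a.png',cv2.resize(a[230:350,240:360],(600,600),interpolation=cv2.INTER_CUBIC))
```

```text
t 17.63 p [0.5079 0.1634 0.1373] yaw -17.89 tilt [-0.001 -0.    -1.   ] F [-0.84  0.08  0.41] M [-0.07  0.07  0.  ] open 0.108
stand x,y mm -0.4 4.9 past touch 24.1 F x,y -0.83 -0.18
t 17.68 p [0.5079 0.1634 0.1373] yaw -17.89 tilt [-0.001 -0.    -1.   ] F [-0.17 -1.22  1.08] M [-0.04  0.   -0.05] open 0.105
t 17.73 p [0.5079 0.1634 0.1373] yaw -17.89 tilt [-0.001 -0.    -1.   ] F [-1.13  0.18  0.41] M [-0.04  0.11 -0.01] open 0.106
```

View pics/s12a.png

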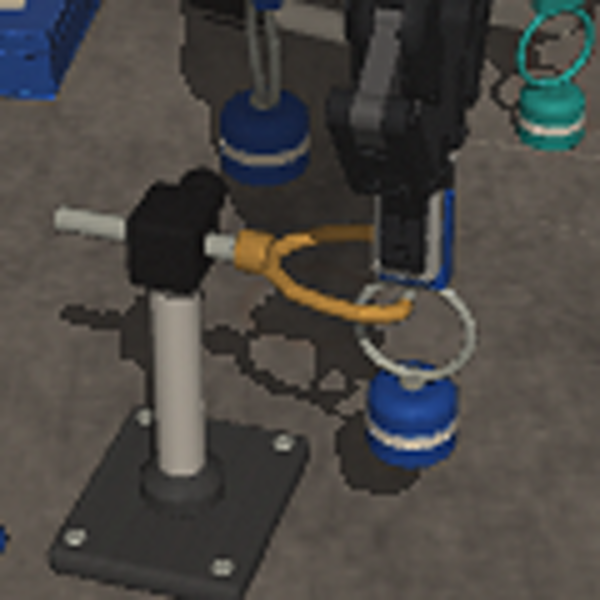

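arm_command(motion="0 0 0 0 0 0 0.12; 0 0 0 0 0 0 0.14; 0 0 0 0 0 0 0.16; 0 0 0 0 0 0 0.18; 0 0 0 0 0 0 0.21; 0 0 0 0 0 0 0.24; 0 0 0 0 0 0 0.28; 0 0 0 0 0 0 0.32; 0 0 0 0 0 0 0.35; 0 0 0 0 0 0 0.35")

```text
time_s: 18.57
eef_pos: [0.5082, 0.1635, 0.1372]
eef_rot: [-0.0, 0.988, -0.156, 0.0]
wrist_force: [0.0, 0.6, -0.2]
opening: 0.353
```

Run:
```python
from h import *
o=st(); sf(o)
o,c=snap('wrist','w13.png')
```

```text
t 18.57 p [0.5082 0.1635 0.1372] yaw -17.89 tilt [ 0.  0. -1.] F [ 0.03  0.62 -0.23] M [-0.02 -0.02 -0.05] open 0.353
stand x,y mm -0.1 5.1 past touch 24.4 F x,y -0.16 0.6
```

View pics/w13.png

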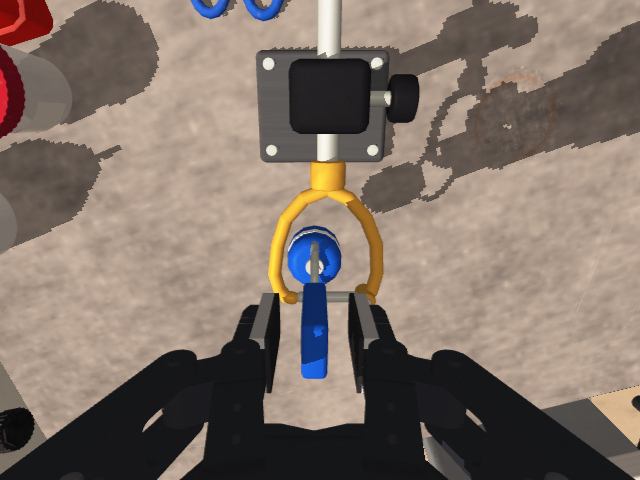

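Released, tab clear of both fingers. Retreat straight up.

arm_command(motion="0 0 -0.02 0 0 0 0.35; 0 0 -0.04 0 0 0 0.35; 0 0 -0.08 0 0 0 0.35; 0 0 -0.12 0 0 0 0.35; 0 0 -0.12 0 0 0 0.35; 0 0 -0.12 0 0 0 0.35; 0 0 -0.08 0 0 0 0.35; 0 0 -0.03 0 0 0 0.35; 0 0 0 0 0 0 0.35; 0 0 0 0 0 0 0.35")

```text
time_s: 19.45
eef_pos: [0.5075, 0.1634, 0.2688]
eef_rot: [-0.0, 0.988, -0.156, 0.0]
wrist_force: [-0.9, 0.1, 0.5]
opening: 0.356
```

arm_command(motion="0 0 0 0 0 0 0.35; 0 0 0 0 0 0 0.35; 0 0 0 0 0 0 0.35; 0 0 0 0 0 0 0.35; 0 0 0 0 0 0 0.35; 0 0 0 0 0 0 0.35; 0 0 0 0 0 0 0.35; 0 0 0 0 0 0 0.35; 0 0 0 0 0 0 0.35; 0 0 0 0 0 0 0.35")

```text
time_s: 20.28
eef_pos: [0.5045, 0.1631, 0.2623]
eef_rot: [0.001, 0.988, -0.156, -0.005]
wrist_force: [-0.9, -0.6, -0.8]
opening: 0.348
```

Run:
```python
from h import *
o=st()
o,c=snap('side','s14.png'); i1=c['img'].astype(int)
a=cv2.cvtColor(c['img'],cv2.COLOR_RGB2BGR)[230:350,240:360]
o,c=snap('wrist','w14.png')
b=cv2.cvtColor(c['img'],cv2.COLOR_RGB2BGR)
cv2.imwrite('pics/s14a.png',np.hstack([cv2.resize(a,(400,400),interpolation=cv2.INTER_CUBIC),cv2.resize(b[100:400,160:460],(400,400))]))
for _ in range(3): c=camera('side')
print('motion diff in hook area',np.abs(c['img'].astype(int)-i1)[230:350,240:360].max())
```

```text
t 20.28 p [0.5045 0.1631 0.2623] yaw -17.9 tilt [-0.01  -0.001 -1.   ] F [-0.94 -0.61 -0.8 ] M [ 0.   -0.06  0.01] open 0.348
motion diff in hook area 44
```

View pics/s14a.png

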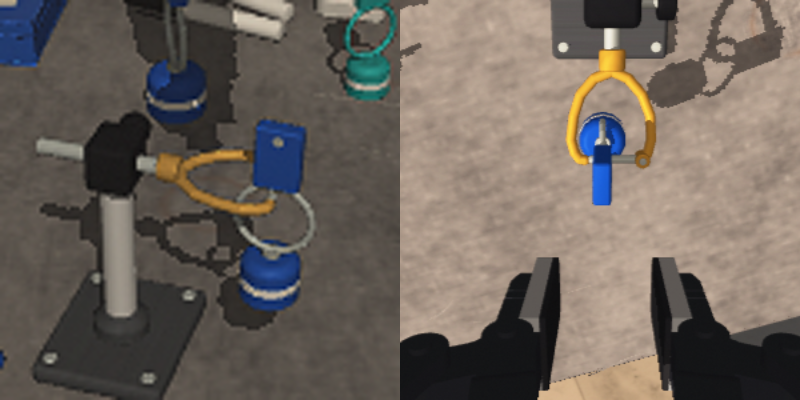

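arm_command(motion="0 0 -0.05 0 0 0 0.35; 0 0 -0.05 0 0 0 0.35; 0 0 0 0 0 0 0.35; 0 0 0 0 0 0 0.35; 0 0 0 0 0 0 0.35; 0 0 0 0 0 0 0.35; 0 0 0 0 0 0 0.35; 0 0 0 0 0 0 0.35; 0 0 0 0 0 0 0.35; 0 0 0 0 0 0 0.35")

```text
time_s: 21.37
eef_pos: [0.505, 0.1631, 0.2854]
eef_rot: [0.001, 0.988, -0.156, -0.004]
wrist_force: [-0.7, -0.7, -0.4]
opening: 0.353
```

arm_command(motion="0 0 0 0 0 0 0.35; 0 0 0 0 0 0 0.35; 0 0 0 0 0 0 0.35; 0 0 0 0 0 0 0.35; 0 0 0 0 0 0 0.35; 0 0 0 0 0 0 0.35; 0 0 0 0 0 0 0.35; 0 0 0 0 0 0 0.35; 0 0 0 0 0 0 0.35; 0 0 0 0 0 0 0.35")

```text
time_s: 22.2
eef_pos: [0.5048, 0.1631, 0.2848]
eef_rot: [0.001, 0.988, -0.156, -0.005]
wrist_force: [0.1, -0.4, 0.4]
opening: 0.35
```

Run:
```python
from h import *
st()
ims=[]
for k in range(10):
    c=camera('side'); ims.append(c['img'].astype(int))
for k in range(1,10):
    d=np.abs(ims[k]-ims[0]).max(2)[230:350,300:360]; ys,xs=np.where(d>15); print(d.max(),len(ys),(xs.mean().round()+300,ys.mean().round()+230) if len(ys) else '')
im=ims[-1][230:330,300:350]; m=(im[...,2]>120)&(im[...,0]<80); print(m.sum())
cv2.imwrite('pics/s15.png',ims[-1][...,::-1].astype(np.uint8)); c=snap('scene','sc15.png'); st()
```

```text
t 22.2 p [0.5048 0.1631 0.2848] yaw -17.9 tilt [-0.01  -0.001 -1.   ] F [ 0.08 -0.35  0.43] M [-0.   -0.02  0.  ] open 0.35
5 0 
4 0 
4 0 
4 0 
4 0 
5 0 
4 0 
4 0 
3 0 
89
t 22.75 p [0.5048 0.1631 0.2848] yaw -17.91 tilt [-0.01  -0.001 -1.   ] F [ 0.72 -0.23 -0.45] M [-0.01  0.    0.01] open 0.349
```

View pics/s15.png

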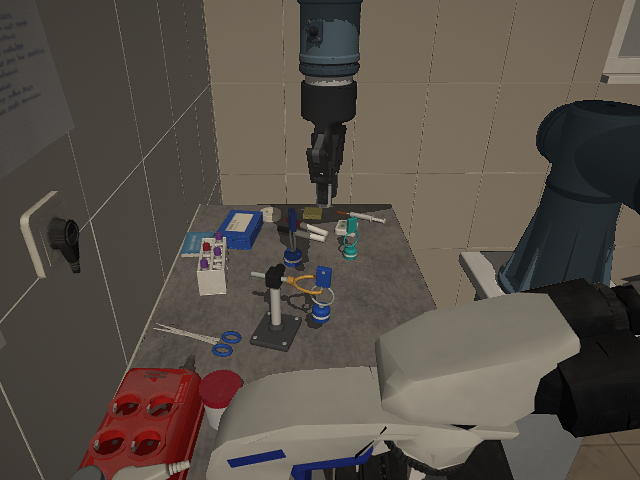

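View pics/sc15.png

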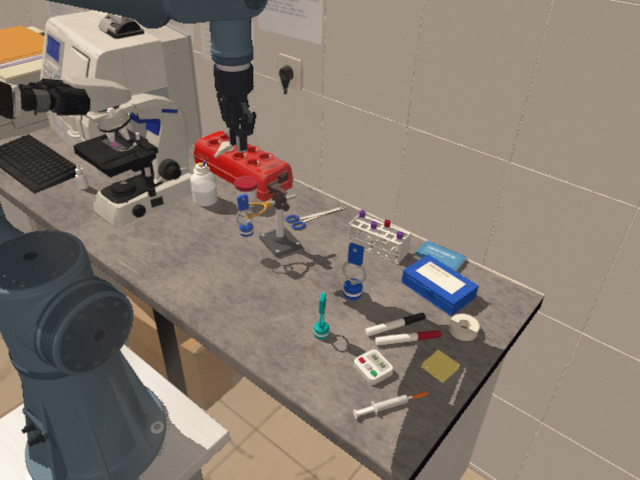

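The fob hangs still from the hook in both views (side about (322,295), scene about (245,215)). The other things are where they stood, and the gripper is well clear.

```bash
python3 -c "
from bench import *
print(hand_in())"
```

```text
the job is handed in; nothing more can be done
None
```

The smaller blue fob is clipped onto the snap hook and hanging still by its ring. I handed the job in at about 22.8 s of the 58 s allowed.

- **Clipping:** I took the fob by its grip tab and pressed the ring against the gate, reading at most about 6 N. The gate slipped off between 23 and 28 mm past first touch. The pictures at 33 mm show it shut through the ring.
- **Tug:** I pulled back against the shut gate. The ring stopped 9.1 mm inward of first touch, where a shut gate should hold it, and held at about 5.7 N sideways plus about 3 N vertical. I then lowered it until its weight rested on the gate, released it and retreated straight up.
- **Final checks:** Ten side pictures over about 0.5 s showed no movement. The gripper is about 10 cm clear of the fob. The other things on the bench look unmoved in the scene and side pictures.
- **Disagreements:**
  - The side camera's first estimate of the fob's angle (about −14°) disagreed with two wrist views (+10°). I used the wrist value, and the tab sat square between the fingers.
  - A comparison taken soon after release showed some change near the hook. It was gone about two seconds later. I did not find out whether the fob or the arm's shadow caused it.

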